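# Fill the fittings tray

### The job

Fill the wooden kit tray with the fittings for one small cabinet: set the shorter of the two steel pull handles lengthwise in the long bin, the smaller wooden knob upright in the round bin, and the levelling foot with the smaller base in the square bin, threaded stud upward. Leave the longer handle, the bigger knob and the bigger foot where they are.

Things in the scene. Friction and masses are not known exactly. Their poses are not given: they have to be found in the camera images.
- kit_tray: Low open plywood tray, 256 mm (x) by 196 mm (y), floor 6 mm thick, rim 20 mm high, fixed to the bench. Origin: centre of its underside, x along its longer side, z up. The three bins stand side by side in it, at x = -82, 0 and +82 mm, y = 0; which bin is in which place varies.
- long_bin: Long open grey bin fixed in the tray: 62 mm (x) by 176 mm (y) outside, 22 mm high, walls and floor 3 mm (inside 56 by 170 mm). Origin: centre of its underside, y along its length, z up. It stands on the tray floor, so its rim is 28 mm above the bench.
- square_bin: Square open grey bin fixed in the tray: 72 by 72 mm outside, 22 mm high, walls and floor 3 mm (inside 66 by 66 mm). Origin: centre of its underside, sides along x and y, z up. Rim 28 mm above the bench.
- round_bin: Round open grey bin fixed in the tray: 78 mm across at the rim, 74 mm at the foot, 22 mm high, wall and floor 3 mm. Origin: centre of its underside, z up. Rim 28 mm above the bench.
- short_handle: Shorter steel pull handle lying on its back plate: plate 140 by 28 by 5 mm, above it on two posts (11 mm thick, 45 mm either side of the middle) a straight bar of 12 by 12 mm section, 114 mm long, its underside 32 mm and its top 44 mm above the underside of the plate; its body's origin is the centre of the underside of the back plate, y along its length, z up.
- small_knob: Smaller turned wooden knob standing on its foot: round head 40 mm across, from 25 to 34 mm up, then rounding off to the top at 44 mm; neck 18 mm, foot 26 mm across. Origin: centre of the foot's underside, z up along its axis.
- small_foot: Smaller levelling foot standing on its round black base: base 40 mm across and 10 mm high, a nut 20 mm wide up to 17 mm, then an upright threaded stud 12 mm thick up to 56 mm. Origin: centre of the base's underside, z up along the stud.
- long_handle: Longer steel pull handle of the same make, does not belong in the tray: plate 190 by 28 by 5 mm, bar 160 mm long, 44 mm high; its body's origin is the centre of the underside of the back plate, y along its length, z up.
- big_knob: Bigger wooden knob, does not belong in the tray: head 62 mm across, foot 40 mm, 50 mm high. Origin: centre of the foot's underside.
- big_foot: Bigger levelling foot, does not belong in the tray: base 62 mm across, stud 12 mm thick up to 56 mm. Origin: centre of the base's underside.
There are look-alikes about, which are no part of the job. Of the things shaped like the small_foot, the black one is meant.

How it is judged:
By the outcome, as a careful person would: the job done as asked, in the order asked, and still so for the second after the job is handed in, with the robot touching nothing.
It also fails if it takes over 96 s, if anything falls off the work surface, if the arm or the gripper's body presses on something with over 40 N, if the wrist force passes 120 N, or if a joint passes its speed limit or range.

### The arm

A 6-joint arm with a two-finger parallel gripper is mounted at the origin on a cart in front of the work surface, level with it; the furniture and walls round the work are solid. World frame = base frame: x ahead of the robot, y to its left, z up, the work surface at z = 0. Lengths are in mm, angles in rad, forces in N, time in s.
With the tool pointing down it reaches from about 350 to 975 mm from the base axis. Payload 4.9 kg.
Tool frame: the origin (TCP) lies midway between the tips of the shut fingers; the grasp point (between the pads) lies 19 mm behind it; z points along the fingers, y is the direction in which the jaws open and shut (so a half turn about z gives the same grasp; the last joint's range is limited). The gripper opens to 85 mm and grips with 20 to 120 N. Pads are 22 mm wide; open, the fingers measure 114 mm over their backs; the gripper's body (76 mm by 85 mm) begins 54 mm behind the grasp point. The pads swing forward as they close: fully open they stand 13 mm farther back than shut.
Start: joints at [-1.384, 0.053, 1.613, -0, 1.476, -0.119], TCP at [188.155, -595.986, 198.404] pointing down, gripper open.
Joint ranges: [-3.01, 3.01], [-1.01, 2.22], [0.06, 2.58], [-1.02, 4.17], [0.09, 2.62], [-3.14, 3.14]. Speed limits (rad/s): [2.57, 2.57, 3.14, 3.14, 3.14, 3.14].

### API

Orientations are given as a unit quaternion [w, x, y, z].
In Python, from plant import * gives the robot as it stands. The module is installed in compiled form; this text tells all that it offers.
- The arm moves only by the tool carry_out, never from a script. Its arguments are lists of equal length, an entry for each row: "translation": the shift along the tool's x, y, z in m, a list of three; "rot": the turn, a rotation vector about the tool's x, y, z in degrees, a list of three. A call has 1 to 5 rows; each row shifts and turns the commanded pose from where the row before left it, along the tool's axes as they then stand; what a row does not reach is not made up. A row lasts 1/8 s, in which the tool goes at most 62.5 mm and 10.7 degrees, less where a joint would pass 70% of its speed; a pose out of reach is approached as far as the arm can. A call with a gripper value outside its range is refused whole. "gripper" is the closure in counts, from 0 (fully open) to 255 (shut), set as the call begins (left out, the last holds). The fingers move at their own pace and stop on an object; "grip_force" is the grip in N (left out, the last holds). Time passes only in rows, so rows that do not move let the fingers close. It gives the time, the measured TCP pose, the force and the opening at its end, in the units of the state.
- read_state(): the state, without advancing time (a new reading comes with each control period).
- snapshot(name): name is "scene" or "top" or "wrist"; returns (picture, depth): 400x640x3 uint8, red, green, blue; 400x640 float32, mm along the optical axis (not along the pixel's ray), 0 where there is no reading.
- get_calibration(name): a dict with "mtx" (3x3 intrinsics, pixels), "k1" (the pictures are not rectified: a ray, as slopes to the right and down, at radius r is drawn at 1 + k1 r^2 times it, then the intrinsics apply), "R" (3x3) and "t" (3): a world point X has camera coordinates R X + t. Camera axes: x right, y down, z forward; pixel columns grow to the right and rows downward; lengths in mm; the calibration is good to about 2 mm. A picture is of the moment at which its call begins: read the wrist's pose just before it. get_calibration takes no time and is no camera call; for the wrist camera it gives the pose at the moment of the call.
- close_job(): hands the job in, once; it reports no verdict.
Trained networks look in the newest picture that a camera, given by its name, has taken for a name from the list of things; names that differ only in an ending like _2 or _b are one class to them, and where a whole thing is asked for, a point or a joint stands for the part that bears it (a point fixed in the world has none). Each returns a list of dicts, best first, with "p" (0 to 1); they miss things now and then, are a little off and sometimes report something else, mostly with a low value. They report only what shows in the picture. A call takes as long as a camera call. They do not tell look-alikes from the thing itself.
- regions_of(thing, camera): "region" (400x640 bool, what is visible of it) and "box" ([centre column, centre row, width, height] in pixels, round what is visible of it).
- mark_of(thing, camera): "xy" ([column, row] in pixels: a listed point, or the origin of a listed thing).
The state is a dict: "time": time; "q": joint angles; "qd": joint speeds; "joint_efforts": joint torques, N m; "tcp_pos": TCP position; "eef_rot": TCP orientation; "wrist_force": force on the tool from outside, world axes, zero at the start; "wrist_torque": the same for the moment, N m; "grip_width": opening from 0.0 (shut) to 1.0 (fully open).
Only numpy, scipy, OpenCV 4.12 (cv2) and the standard library are available. Lean on these libraries where they do the work, as an engineer would, in place of code of your own. Each camera call takes 0.05 s, during which the arm holds its last target.

## Working session

There is one attempt and no reset: what is moved stays moved. The work goes in short steps, Python scripts to look and compute and a tool call to move; the robot and the scene stay as the last step left them, time stands still between calls to the robot, and variables do not carry over. Pictures are saved under pics/ and viewed, and the job is handed in when it is done.

Besides the shell and the picture viewer there is one more tool, called after ">>>" as name(argument=value, ...) on one line, values as JSON. carry_out: Moves the arm, as the interface text tells. Its arguments: {"type":"object","properties":{"translation":{"type":"array","items":{"type":"array","items":{"type":"number"}}},"rot":{"type":"array","items":{"type":"array","items":{"type":"number"}}},"gripper":{"type":"number"},"grip_force":{"type":"number"}},"required":["translation","rot"]}

```bash
mkdir -p pics; ls; cat > h.py <<'E'
import numpy as np, cv2
from plant import *
from scipy.spatial.transform import Rotation as Ro
def unproj(cal,uv,z=None,depth=None):
    K=cal["mtx"]; uv=np.atleast_2d(np.array(uv,float))
    K=np.array(K);R=np.array(cal["R"]);t=np.array(cal["t"]).ravel()
    d=np.stack([(uv[:,0]-K[0,2])/K[0,0],(uv[:,1]-K[1,2])/K[1,1]],1)
    s=d.copy()
    for _ in range(20):
        s=d/(1+cal["k1"]*(s**2).sum(1,keepdims=True))
    ray=np.c_[s,np.ones(len(s))]
    if depth is not None:
        return (ray*np.asarray(depth).reshape(-1,1)-t)@R
    o=-R.T@t; w=ray@R
    lam=(z-o[2])/w[:,2]
    return o+w*lam[:,None]
def proj(cal,X):
    K=np.array(cal["mtx"]);R=np.array(cal["R"]);t=np.array(cal["t"]).ravel()
    c=np.atleast_2d(X)@R.T+t; s=c[:,:2]/c[:,2:]
    s=s*(1+cal["k1"]*(s**2).sum(1,keepdims=True))
    return np.c_[s[:,0]*K[0,0]+K[0,2],s[:,1]*K[1,1]+K[1,2]]
def save(n,p): cv2.imwrite("pics/"+n,cv2.cvtColor(p,cv2.COLOR_RGB2BGR))
E
python3 - <<'E'
from h import *
s=read_state(); print(s)
for n in ["scene","top"]:
    p,d=snapshot(n); save(n+"0.png",p); np.save(n+"0_d.npy",d); np.save(n+"0_p.npy",p)
    c=get_calibration(n); print(n,c)
E
```

```text
pics
{'time': 0.0, 'q': array([-1.38403782e+00,  5.33571259e-02,  1.61431178e+00, -1.00002320e-05,
        1.47601372e+00, -1.19000950e-01]), 'qd': array([ 0.00240281,  0.0001017 , -0.00103459, -0.00040732,  0.00187126,
       -0.00110637]), 'joint_efforts': array([ 1.40516637e-03, -3.93681800e+01, -3.70174098e+01, -1.09809398e-04,
        7.11614237e-03,  8.04695020e-06]), 'tcp_pos': array([ 188.00128732, -595.31677643,  197.15231441]), 'eef_rot': array([-1.04421969e-03,  9.88336025e-01,  1.52285290e-01, -4.03704615e-05]), 'wrist_force': array([ 0.25874829, -0.77235391,  0.00277456]), 'wrist_torque': array([0.00579203, 0.01097247, 0.01033226]), 'grip_width': 1.0039169492779498}
scene {'mtx': array([[502.91120897,   0.        , 316.56608222],
       [  0.        , 502.91120897, 190.9495892 ],
       [  0.        ,   0.        ,   1.        ]]), 'k1': 0.01932821618719285, 'R': array([[-0.76182662, -0.64753349,  0.01790465],
       [-0.49980306,  0.56998847, -0.65215799],
       [ 0.41208869, -0.50578012, -0.75787161]]), 't': array([ 361.01100311,  372.55550734, 1075.03167485])}
top {'mtx': array([[420.59677801,   0.        , 324.44741132],
       [  0.        , 420.59677801, 203.94536404],
       [  0.        ,   0.        ,   1.        ]]), 'k1': -0.0195476237235062, 'R': array([[ 0.0082576 , -0.99990662, -0.01088878],
       [-0.99825889, -0.00760702, -0.0584921 ],
       [ 0.05840381,  0.01135283, -0.99822849]]), 't': array([-124.13627207,  595.06993631,  954.78703735])}
```

View pics/top0.png

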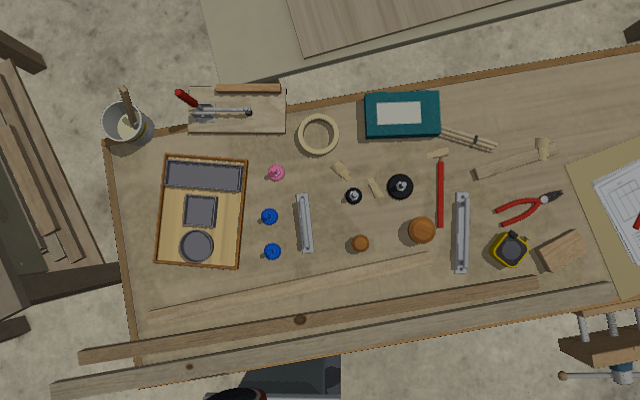

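View pics/scene0.png

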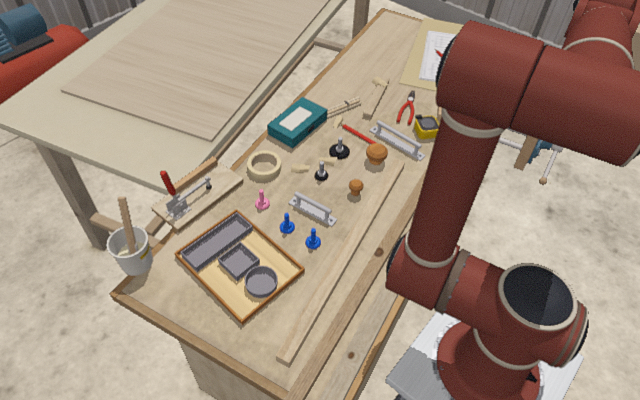

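```bash
python3 - <<'E'
from h import *
c=get_calibration("top");d=np.load("top0_d.npy")
for th in ["kit_tray","long_bin","square_bin","round_bin","short_handle","long_handle","small_knob","big_knob","small_foot","big_foot"]:
    for r in regions_of(th,"top")[:4]:
        if r["p"]<.2: continue
        m=r["region"]; ys,xs=np.nonzero(m); ok=d[m]>0
        X=unproj(c,np.c_[xs,ys][ok],depth=d[m][ok])
        zt=np.percentile(X[:,2],95)
        print(th,round(r["p"],2),np.round(r["box"]),"n",m.sum(),"mean",X.mean(0).round(0),"z95",zt.round(0))
    print("  mark",[(np.round(m["xy"]),round(m["p"],2)) for m in mark_of(th,"top")[:4]])
print(read_state()["time"])
E
```

```text
kit_tray 0.72 [199. 212.  93. 112.] n 5326 mean [561. 170.   7.] z95 19.0
  mark []
long_bin 0.9 [205. 175.  72.  33.] n 1993 mean [662. 165.  10.] z95 26.0
long_bin 0.4 [400. 186.  25.  23.] n 531 mean [ 640. -294.   11.] z95 47.0
  mark [(array([206., 175.]), 0.7), (array([301., 223.]), 0.66)]
square_bin 0.74 [202. 210.  39.  31.] n 1029 mean [581. 170.  11.] z95 27.0
  mark [(array([199., 210.]), 0.67)]
round_bin 0.75 [196. 247.  30.  32.] n 930 mean [499. 178.  11.] z95 26.0
round_bin 0.28 [204. 176.  76.  31.] n 2039 mean [662. 166.  10.] z95 26.0
  mark [(array([201., 245.]), 0.95)]
short_handle 0.72 [305. 223.  15.  61.] n 701 mean [553. -75.  18.] z95 44.0
short_handle 0.22 [353. 198.  16.  22.] n 215 mean [ 617. -185.   15.] z95 54.0
  mark [(array([304., 224.]), 0.69), (array([206., 174.]), 0.57), (array([460., 231.]), 0.22)]
long_handle 0.94 [462. 232.  18.  81.] n 1170 mean [ 533. -437.   17.] z95 43.0
  mark [(array([461., 229.]), 0.94)]
small_knob 0.59 [197. 247.  36.  34.] n 900 mean [497. 178.  11.] z95 26.0
small_knob 0.46 [360. 244.  16.  15.] n 247 mean [ 508. -200.   37.] z95 43.0
  mark [(array([356., 244.]), 0.73)]
big_knob 0.77 [424. 231.  31.  28.] n 590 mean [ 539. -337.   44.] z95 49.0
big_knob 0.43 [353. 196.  13.  22.] n 222 mean [ 617. -186.   14.] z95 54.0
  mark [(array([420., 233.]), 0.8)]
small_foot 0.73 [277. 171.  19.  14.] n 222 mean [670.  -6.  15.] z95 54.0
small_foot 0.62 [269. 217.  16.  14.] n 198 mean [568.   8.  16.] z95 55.0
small_foot 0.5 [352. 197.  14.  19.] n 202 mean [ 617. -186.   15.] z95 54.0
  mark [(array([273., 254.]), 0.67), (array([356., 194.]), 0.66), (array([277., 171.]), 0.64), (array([267., 218.]), 0.61)]
big_foot 0.6 [402. 188.  28.  25.] n 574 mean [ 640. -294.   10.] z95 42.0
  mark [(array([396., 188.]), 0.83), (array([358., 245.]), 0.17)]
1.1
```

Candidates: small_foot-shaped items are black (354,196), blue (269,216) and (272,251), and pink (276,172), so black is meant. The shorter handle is at (305,223), against the longer one at (461,232). The smaller knob is at (360,243), against the bigger one at (421,230). Next I'll confirm in crops and measure.

```bash
python3 - <<'E'
from h import *
p=np.load("top0_p.npy");d=np.load("top0_d.npy");c=get_calibration("top")
crop=p[140:280,145:345]; save("crop1.png",cv2.resize(crop,None,fx=4,fy=4,interpolation=cv2.INTER_CUBIC))
crop=p[160:280,330:480]; save("crop2.png",cv2.resize(crop,None,fx=5,fy=5,interpolation=cv2.INTER_CUBIC))
def pts(x0,x1,y0,y1):
    yy,xx=np.mgrid[y0:y1,x0:x1]; dd=d[y0:y1,x0:x1].ravel(); ok=dd>0
    return unproj(c,np.c_[xx.ravel(),yy.ravel()][ok],depth=dd[ok])
def ana(n,b,zlo,zhi):
    X=pts(*b); X=X[(X[:,2]>zlo)&(X[:,2]<zhi)]
    m=X.mean(0); r=cv2.minAreaRect(X[:,:2].astype(np.float32))
    print(n,len(X),m.round(1),"rect",np.round(r[0],1),np.round(r[1],1),round(r[2],1))
    return X
T=pts(330,350,215,225); print("table",np.median(T[:,2]))
ana("sh bar",(285,325,185,262),36,50); ana("sh all",(285,325,185,262),3.5,60)
ana("lh bar",(448,475,185,280),36,50)
ana("kn",(345,375,230,258),20,60);ana("kn top",(345,375,230,258),38,60)
ana("bk",(402,442,215,248),20,60)
ana("ft base",(340,365,182,208),5,14);ana("ft stud",(340,365,182,208),25,70)
ana("bf base",(385,415,172,203),5,14)
ana("tray",(150,255,148,275),14,24);ana("long",(155,248,155,198),23,35);ana("sq",(178,222,190,230),23,35);ana("rd",(175,220,226,268),23,35)
E
```

```text
table -2.1507913385891007
sh bar 270 [554.  -73.5  41.4] rect [553.8 -73.4] [113.5  12.2] 6.8
sh all 458 [553.5 -74.2  26.5] rect [562.9 -72.6] [154.6  27. ] 6.7
lh bar 391 [ 533.7 -438.6   41.3] rect [ 533.2 -439.4] [ 13.  159.2] 88.1
kn 242 [ 508.4 -200.2   38.4] rect [ 508.5 -200.6] [38.5 36.4] 0.3
kn top 147 [ 508.1 -200.6   40.8] rect [ 508.7 -201.2] [29.2 33.6] 89.7
bk 616 [ 539.2 -336.6   43.9] rect [ 539.4 -338. ] [60.9 60.2] 46.5
ft base 132 [ 617.6 -186.3    8.2] rect [ 618.1 -185.9] [36.3 36.5] 45.0
ft stud 30 [ 617.8 -186.3   51.6] rect [ 617.9 -186.4] [11.3 11.2] 86.6
bf base 424 [ 640.1 -295.1    8.4] rect [ 640.  -296.2] [56.6 59.3] 1.1
tray 1254 [583.  172.3  18.4] rect [579.7 169.5] [198.6 256.2] 86.0
long 298 [654.2 165.6  26. ] rect [649.5 164.2] [178.4  84.7] 86.8
sq 180 [577.4 170.9  26. ] rect [575.5 169.5] [73.2 81.5] 86.1
rd 155 [499.  174.2  25.9] rect [501.  175.2] [81.6 76.8] 2.2
```

View pics/crop1.png

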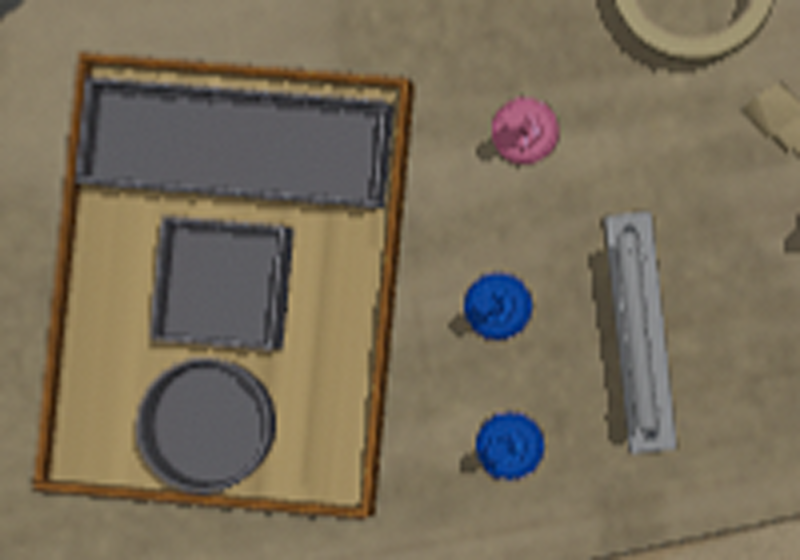

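View pics/crop2.png

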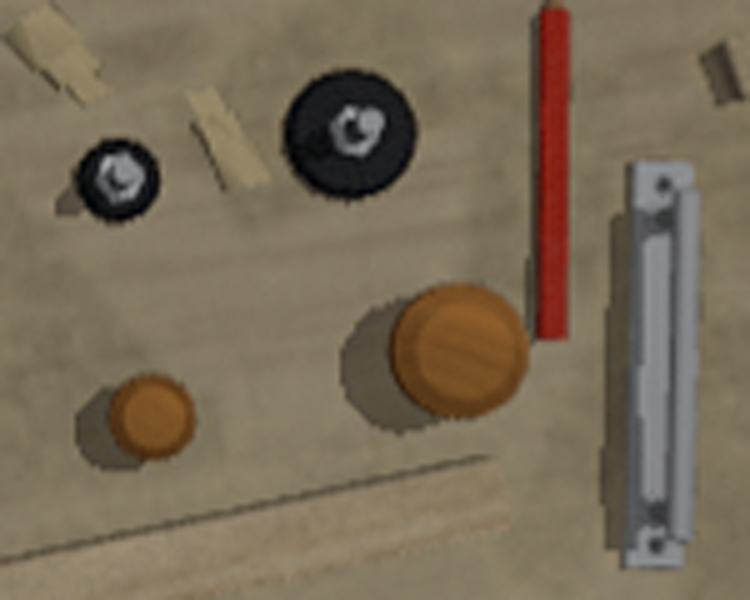

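Confirmed: crop1 shows the short handle at (305,223), with the pink and blue look-alikes beside it. Crop2 shows the small black foot at (354,196) next to the clearly bigger one at (400,186), and the small knob at (360,243) next to the big one at (421,230). The tray yaw is about -4°, with the bins ordered long (far), square (middle) and round (near). Next I'll hover over the handle.

```bash
cat >> h.py <<'E'
def plan(tx,ty,tz,a,n=None):
    s=read_state(); p=s["tcp_pos"]; q=s["eef_rot"]; M=Ro.from_quat([q[1],q[2],q[3],q[0]]).as_matrix()
    D=np.array([tx,ty,tz])-p; L=M.T@D
    ar=np.radians(a); W=np.array([[np.cos(ar),np.sin(ar),0],[np.sin(ar),-np.cos(ar),0],[0,0,-1]])
    rv=np.degrees(Ro.from_matrix(M.T@W).as_rotvec())
    print("t",round(s["time"],2),"tcp",p.round(1),"yaw",np.degrees(np.arctan2(M[1,0],M[0,0])).round(1),"wf",s["wrist_force"].round(1),"gw",round(s["grip_width"],3),"q6",s["q"][5].round(2))
    print("total local mm",L.round(1),"dist",np.linalg.norm(L).round(1),"rotvec deg",rv.round(2))
E
python3 -c "
from h import *
plan(554,-74,200,6.8)"
```

```text
t 1.1 tcp [ 188.2 -596.   198.4] yaw 17.5 wf [-0.5 -0.  -0.4] gw 0.999 q6 -0.12
total local mm [ 506.  -387.6   -1.6] dist 637.4 rotvec deg [ 0.   -0.   10.72]
```

>>> carry_out(translation=[[0.042,-0.032,0],[0.042,-0.032,0],[0.042,-0.032,0],[0.042,-0.032,0],[0.042,-0.032,0]], rot=[[0,0,0],[0,0,0],[0,0,0],[0,0,0],[0,0,0]], gripper=120)

```text
time: 1.72
tcp_pos: [341.0, -378.8, 198.6]
eef_rot: [0.0, 0.988, 0.152, 0.0]
wrist_force: [0.5, 0.7, -0.3]
grip_width: 0.528
```

>>> carry_out(translation=[[0.042,-0.032,0],[0.042,-0.032,0],[0.042,-0.032,0],[0.042,-0.032,0],[0.042,-0.032,0]], rot=[[0,0,0],[0,0,0],[0,0,0],[0,0,0],[0,0,0]])

```text
time: 2.35
tcp_pos: [493.2, -162.9, 198.7]
eef_rot: [0.0, 0.988, 0.152, 0.0]
wrist_force: [0.4, -0.8, 1.2]
grip_width: 0.532
```

>>> carry_out(translation=[[0.042,-0.032,0],[0.042,-0.032,0],[0,0,0],[0,0,0]], rot=[[0,0,0],[0,0,0],[0,0,10.7],[0,0,0]])

```text
time: 2.85
tcp_pos: [553.3, -77.5, 198.3]
eef_rot: [0.0, 0.998, 0.061, -0.0]
wrist_force: [1.6, 0.1, -0.4]
grip_width: 0.533
```

```bash
python3 - <<'E'
from h import *
plan(554,-74,200,6.8)
c=get_calibration("wrist"); p,d=snapshot("wrist"); save("w1.png",p)
K=c["mtx"]; print(K[0,0],c["k1"],(-np.array(c["R"]).T@c["t"]).round(1))
yy,xx=np.mgrid[0:400,0:640]; ok=(d>0)
X=unproj(c,np.c_[xx[ok],yy[ok]],depth=d[ok])
near=(abs(X[:,0]-554)<90)&(abs(X[:,1]+74)<40)
Y=X[near&(X[:,2]>36)&(X[:,2]<60)]; r=cv2.minAreaRect(Y[:,:2].astype(np.float32)); print("bar",len(Y),Y.mean(0).round(1),np.round(r[0],1),np.round(r[1],1),r[2])
Y=X[near&(X[:,2]<10)]; print("tbl",np.median(Y[:,2]))
E
```

```text
t 2.85 tcp [553.3 -77.5 198.3] yaw 7.0 wf [ 1.6  0.1 -0.4] gw 0.533 q6 1.18
total local mm [ 1.1 -3.4 -1.7] dist 3.9 rotvec deg [0.   0.01 0.21]
276.53388576152645 0.008862258247175512 [626.8 -68.2 373.5]
bar 865 [557.3 -73.   42.7] [554.  -73.7] [112.3  11.3] 6.578272342681885
tbl -0.648447809692035
```

View pics/w1.png

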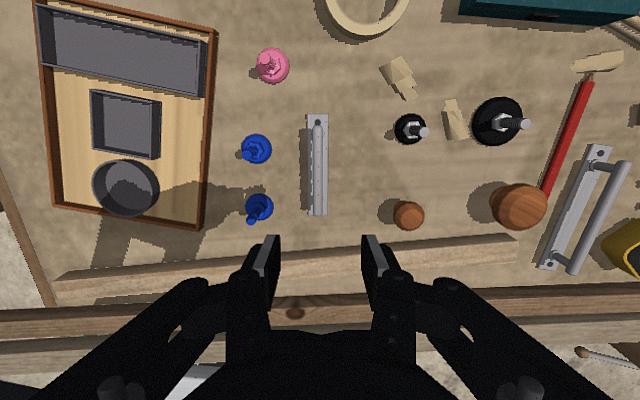

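The wrist view shows the handle at (317,165), at (554,-73.7), 6.6°, which agrees with the top camera. The whole tray is visible too, so I'll cross-measure it, then descend.

```bash
python3 - <<'E'
from h import *
c=get_calibration("wrist"); p,d=snapshot("wrist")
yy,xx=np.mgrid[0:400,0:640]; ok=(d>0)
X=unproj(c,np.c_[xx[ok],yy[ok]],depth=d[ok])
def a(n,cx,cy,w,zl,zh):
    Y=X[(abs(X[:,0]-cx)<w)&(abs(X[:,1]-cy)<w)&(X[:,2]>zl)&(X[:,2]<zh)]; r=cv2.minAreaRect(Y[:,:2].astype(np.float32)); print(n,len(Y),Y.mean(0).round(1),np.round(r[0],1),np.round(r[1],1),round(r[2],1))
a("tray",580,170,160,15.5,34);a("tray rim+bins hi",580,170,160,24,34)
a("rd",498,175,42,24,34);a("sq",580,170,42,24,34);a("kn",508,-200,35,24,60);a("ft base",618,-186,24,5,14);a("stud",618,-186,20,30,65)
plan(554,-73.8,19,6.6)
E
```

```text
tray 8385 [592.8 171.4  22. ] [576.4 136.2] [264.6 257.8] 85.9
tray rim+bins hi 2947 [605.6 172.4  27. ] [607.  156.1] [249.5 220.2] 29.8
rd 632 [497.3 178.7  26.9] [497.4 174.4] [77.2 77.5] 40.1
sq 799 [580.5 170.7  27. ] [579.3 169.6] [74.  71.8] 85.7
kn 721 [ 511.3 -197.2   38.8] [ 508.  -199.9] [39.2 37.7] 13.3
ft base 450 [ 618.6 -182.     8.6] [ 617.9 -185. ] [37.5 37.9] 81.5
stud 170 [ 618.1 -184.    49.6] [ 618.  -185.4] [12.  11.9] 8.8
t 2.95 tcp [553.  -78.4 198.4] yaw 7.0 wf [ 0.6 -1.   0.3] gw 0.529 q6 1.18
total local mm [  1.5  -4.4 179.4] dist 179.5 rotvec deg [0.   0.   0.36]
```

>>> carry_out(translation=[[0.0015,-0.0045,0.04],[0,0,0.05],[0,0,0.045],[0,0,0.03],[0,0,0.012]], rot=[[0,0,0.4],[0,0,0],[0,0,0],[0,0,0],[0,0,0]])

```text
time: 3.58
tcp_pos: [552.3, -73.7, 19.2]
eef_rot: [-0.001, 0.998, 0.056, -0.002]
wrist_force: [0.7, -0.3, 0.1]
grip_width: 0.528
```

>>> carry_out(translation=[[0,0,0],[0,0,0]], rot=[[0,0,0],[0,0,0]])

```text
time: 3.82
tcp_pos: [555.6, -74.0, 23.4]
eef_rot: [0.001, 0.998, 0.056, 0.002]
wrist_force: [-0.4, 0.3, 0.3]
grip_width: 0.534
```

>>> carry_out(translation=[[0,0,0],[0,0,0],[0,0,0],[0,0,0],[0,0,0]], rot=[[0,0,0],[0,0,0],[0,0,0],[0,0,0],[0,0,0]], gripper=255, grip_force=60)

```text
time: 4.45
tcp_pos: [554.1, -73.4, 21.4]
eef_rot: [-0.0, 0.998, 0.056, -0.0]
wrist_force: [0.0, -0.6, 0.3]
grip_width: -0.001
```

```bash
python3 -c "
from h import *
plan(554,-73.8,120,6.6)
snapshot('wrist');p,d=snapshot('wrist');save('w2.png',p)"
```

```text
t 4.45 tcp [554.1 -73.4  21.4] yaw 6.4 wf [ 0.  -0.6  0.3] gw -0.001 q6 1.19
total local mm [ -0.1   0.4 -98.6] dist 98.6 rotvec deg [-0.    0.   -0.18]
```

View pics/w2.png

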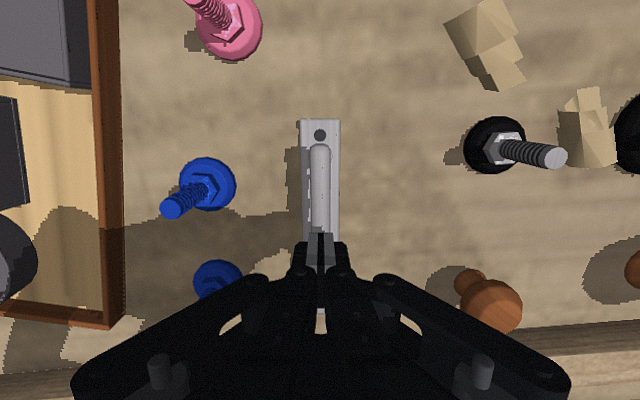

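```bash
python3 -c "
from h import *
p=cv2.imread('pics/w2.png');cv2.imwrite('pics/w2c.png',cv2.resize(p[190:330,250:400],None,fx=5,fy=4,interpolation=cv2.INTER_CUBIC))"
```

```text
(no output)
```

View pics/w2c.png

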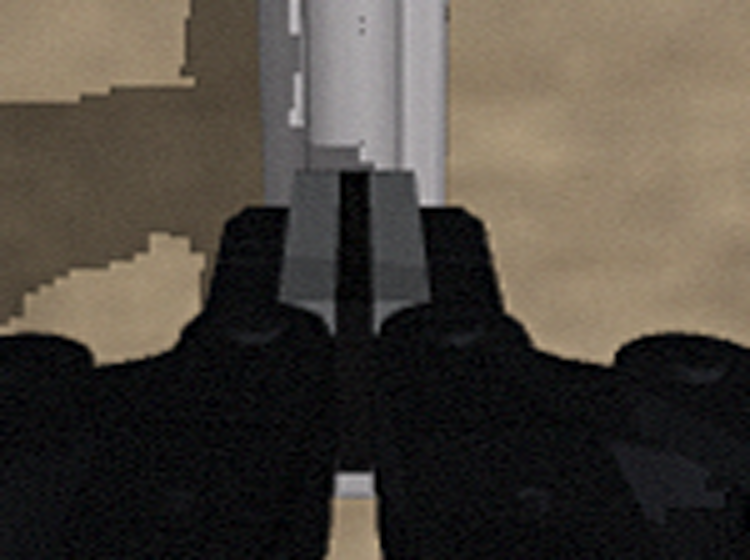

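```bash
python3 - <<'E'
from h import *
s=read_state();c=get_calibration("wrist");p,d=snapshot("wrist")
print(c["R"].round(3),(-c["R"].T@c["t"]).round(1))
u=np.array([np.cos(.115),np.sin(.115)]);v=np.array([-u[1],u[0]]);o=np.array([554,-73.8])
for (l,w,z) in [(57,6,44),(57,-6,44),(11,6,44),(11,-6,44),(11,0,20),(0,0,20),(0,0,40),(11,0,44),(-57,0,44),(70,0,5),(11,0,5)]:
    P=np.r_[o+u*l+v*w,z]; print((l,w,z),proj(c,P).round(1))
for (x,y) in [(320,160),(320,180),(320,200),(320,215),(320,222),(320,228),(312,236),(320,238),(329,236),(312,250),(329,250),(320,250),(320,300),(320,312),(335,215),(335,235)]:
    if d[y,x]>0: print((x,y),d[y,x].round(0),unproj(c,[[x,y]],depth=[d[y,x]])[0].round(1))
E
```

```text
[[ 0.112 -0.994 -0.   ]
 [-0.95  -0.107  0.294]
 [-0.292 -0.033 -0.956]] [627.6 -64.9 196.5]
(57, 6, 44) [[310.3 142.9]]
(57, -6, 44) [[332.3 142.9]]
(11, 6, 44) [[311.3 221.2]]
(11, -6, 44) [[331.5 221.2]]
(11, 0, 20) [[321.3 207.6]]
(0, 0, 20) [[321.3 222.6]]
(0, 0, 40) [[321.4 235.2]]
(11, 0, 44) [[321.4 221.2]]
(-57, 0, 44) [[321.6 316.1]]
(70, 0, 5) [[321.1 116.5]]
(11, 0, 5) [[321.2 200.6]]
(320, 160) 154.0 [601.2 -67.6  43.9]
(320, 180) 158.0 [589.6 -68.9  43. ]
(320, 200) 161.0 [577.9 -70.2  43.6]
(320, 215) 164.0 [568.6 -71.3  43.7]
(320, 222) 165.0 [564.2 -71.8  43.7]
(320, 228) 166.0 [560.1 -72.2  43.2]
(312, 236) 146.0 [563.8 -67.6  63.1]
(320, 238) 144.0 [564.4 -71.8  65.7]
(329, 236) 146.0 [564.9 -76.5  63.3]
(312, 250) 132.0 [563.7 -68.   78. ]
(329, 250) 131.0 [565.1 -76.   79. ]
(320, 250) 131.0 [564.6 -71.8  78.9]
(320, 300) 125.0 [546.3 -73.9  91.2]
(320, 312) 184.0 [500.  -79.   43.4]
(335, 215) 205.0 [555.1 -83.9   5.3]
(335, 235) 211.0 [538.4 -86.1   4. ]
```

```bash
python3 - <<'E'
from h import *
c=get_calibration("wrist");p,d=snapshot("wrist")
for x in (311,330):
    for y in range(224,262,3):
        print((x,y),p[y,x],unproj(c,[[x,y]],depth=[d[y,x]])[0].round(1))
p,d=snapshot("scene"); save("s2.png",cv2.resize(p[130:270,250:430],None,fx=4,fy=4,interpolation=cv2.INTER_CUBIC))
c=get_calibration("scene"); print(proj(c,[[554,-74,20],[554,-74,58],[554,-74,44],[610,-67,44],[498,-80,44]]).round(0))
E
```

```text
(311, 224) [85 81 84] [561.2 -66.6  41.1]
(311, 227) [69 67 67] [558.9 -66.8  40.5]
(311, 230) [71 70 70] [557.1 -67.   40.7]
(311, 233) [62 63 65] [564.  -66.9  60. ]
(311, 236) [71 70 71] [563.6 -67.1  62.8]
(311, 239) [69 73 73] [563.8 -67.2  66.8]
(311, 242) [73 74 75] [563.5 -67.3  69.5]
(311, 245) [73 75 77] [563.4 -67.4  72.4]
(311, 248) [76 76 77] [563.6 -67.5  75.9]
(311, 251) [72 70 72] [564.2 -67.6  80. ]
(311, 254) [64 66 66] [563.8 -67.7  82.1]
(311, 257) [65 65 67] [563.8 -67.8  84.9]
(311, 260) [62 63 64] [563.3 -67.9  86.5]
(330, 224) [132 130 133] [562.5 -78.1  41.1]
(330, 227) [138 133 138] [560.1 -78.4  40.2]
(330, 230) [133 129 131] [542.6 -81.7   5.2]
(330, 233) [70 70 71] [564.8 -77.2  59.1]
(330, 236) [66 66 69] [564.9 -77.1  63.1]
(330, 239) [71 74 75] [564.7 -77.   66.2]
(330, 242) [67 71 73] [565.2 -76.8  70.8]
(330, 245) [68 70 71] [565.1 -76.7  73.7]
(330, 248) [74 75 76] [564.6 -76.7  76. ]
(330, 251) [71 71 73] [564.6 -76.6  78.9]
(330, 254) [73 74 76] [564.9 -76.4  82.3]
(330, 257) [63 64 66] [565.1 -76.3  85.4]
(330, 260) [58 60 59] [564.6 -76.3  87.3]
[[312. 206.]
 [312. 197.]
 [312. 200.]
 [294. 191.]
 [330. 210.]]
```

View pics/s2.png

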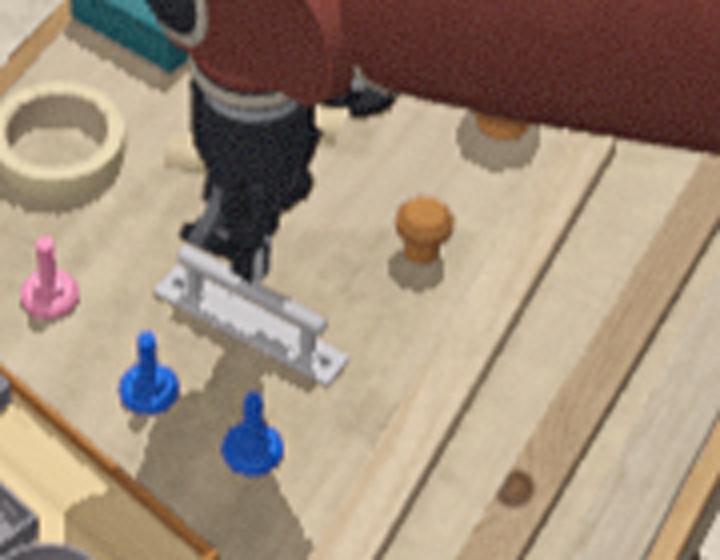

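The wrist depth puts the fingertips at z≈58, while the reported TCP is z=21, and the scene view agrees: the fingers shut above the bar. So the real tips are about 37 mm behind the stated TCP along z, with no lateral offset. I'll open and lower in checked steps.

>>> carry_out(translation=[[0,0,0],[0,0,0],[0,0,0],[0,0,0]], rot=[[0,0,0],[0,0,0],[0,0,0],[0,0,0]], gripper=125)

```text
time: 5.2
tcp_pos: [554.1, -73.4, 21.4]
eef_rot: [-0.0, 0.998, 0.056, 0.0]
wrist_force: [0.6, -0.4, 0.4]
grip_width: 0.51
```

>>> carry_out(translation=[[0,0,0.01],[0,0,0.01],[0,0,0.005],[0,0,0]], rot=[[0,0,0],[0,0,0],[0,0,0],[0,0,0]])

```text
time: 5.7
tcp_pos: [553.4, -73.2, -4.6]
eef_rot: [-0.0, 0.998, 0.056, -0.001]
wrist_force: [-0.5, 0.2, -0.0]
grip_width: 0.506
```

```bash
python3 - <<'E'
from h import *
plan(554,-73.8,-16,6.6)
c=get_calibration("wrist");p,d=snapshot("wrist");save("w3.png",p)
yy,xx=np.mgrid[0:400,0:640];X=unproj(c,np.c_[xx.ravel(),yy.ravel()],depth=d.ravel()).reshape(400,640,3)
for x in (275,283,290,350,358,366):
    col=[(y,X[y,x].round(0)) for y in range(200,262,6) if d[y,x]>0]; print(x,col)
E
```

```text
t 5.7 tcp [553.4 -73.2  -4.6] yaw 6.4 wf [-0.5  0.2 -0. ] gw 0.506 q6 1.19
total local mm [ 0.5  0.6 11.4] dist 11.4 rotvec deg [-0.04  0.09 -0.18]
275 [(200, array([568., -42.,  -1.])), (206, array([564., -42.,   0.])), (212, array([560., -42.,  -1.])), (218, array([556., -43.,   0.])), (224, array([551., -43.,  -1.])), (230, array([547., -43.,  -1.])), (236, array([561., -48.,  38.])), (242, array([561., -49.,  44.])), (248, array([561., -50.,  50.])), (254, array([560., -51.,  53.])), (260, array([556., -51.,  53.]))]
283 [(200, array([569., -47.,  -0.])), (206, array([565., -47.,  -0.])), (212, array([560., -47.,  -1.])), (218, array([557., -48.,   1.])), (224, array([552., -48.,  -1.])), (230, array([547., -48.,  -0.])), (236, array([542., -49.,  -2.])), (242, array([538., -49.,  -1.])), (248, array([534., -49.,  -0.])), (254, array([529., -50.,  -1.])), (260, array([524., -50.,  -1.]))]
290 [(200, array([569., -51.,  -2.])), (206, array([565., -52.,  -1.])), (212, array([561., -52.,  -1.])), (218, array([557., -52.,  -0.])), (224, array([552., -53.,  -1.])), (230, array([548., 
[... 651 characters left out ...]
66., -97.,  -1.])), (218, array([562., -97.,  -0.])), (224, array([557., -98.,  -0.])), (230, array([553., -99.,  -1.])), (236, array([549., -99.,  -1.])), (242, array([ 544., -100.,   -1.])), (248, array([ 540., -101.,   -1.])), (254, array([ 535., -101.,   -0.])), (260, array([ 530., -102.,   -1.]))]
366 [(200, array([ 575., -101.,   -1.])), (206, array([ 570., -101.,   -2.])), (212, array([ 566., -102.,   -2.])), (218, array([ 562., -102.,   -0.])), (224, array([ 558., -103.,   -1.])), (230, array([ 553., -104.,   -1.])), (236, array([566., -96.,  37.])), (242, array([567., -95.,  45.])), (248, array([566., -94.,  50.])), (254, array([564., -94.,  53.])), (260, array([561., -94.,  53.]))]
```

View pics/w3.png

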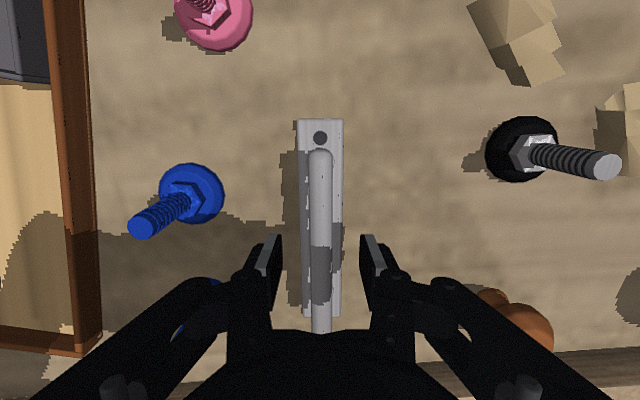

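```bash
python3 - <<'E'
from h import *
c=get_calibration("wrist");p,d=snapshot("wrist")
yy,xx=np.mgrid[0:400,0:640];X=unproj(c,np.c_[xx.ravel(),yy.ravel()],depth=d.ravel()).reshape(400,640,3)
for x in (260,270,320,290,375):
    print(x,[(y,X[y,x].round(0)) for y in range(250,400,15) if d[y,x]>0])
E
```

```text
260 [(250, array([557., -42.,  46.])), (265, array([560., -46.,  65.])), (280, array([562., -49.,  79.])), (295, array([563., -51.,  88.])), (310, array([569., -53., 102.])), (325, array([568., -55., 108.])), (340, array([568., -56., 112.])), (355, array([569., -57., 118.])), (370, array([572., -58., 124.])), (385, array([571., -58., 127.]))]
270 [(250, array([561., -48.,  53.])), (265, array([562., -50.,  66.])), (280, array([555., -51.,  67.])), (295, array([548., -52.,  69.])), (310, array([540., -52.,  68.])), (325, array([568., -57., 107.])), (340, array([570., -58., 114.])), (355, array([569., -59., 118.])), (370, array([571., -60., 124.])), (385, array([571., -60., 127.]))]
320 [(250, array([559., -72.,  43.])), (265, array([550., -73.,  43.])), (280, array([542., -74.,  44.])), (295, array([532., -75.,  44.])), (310, array([523., -76.,  44.])), (325, array([512., -78.,  43.])), (340, array([563., -72., 106.])), (355, array([564., -72., 112.])), (370, array([564., -72., 116.])), (385, array([564., -72., 121.]))]
290 [(250, array([532., -54.,  -2.])), (265, array([521., -55.,  -2.])), (280, array([510., -56.,   1.])), (295, array([496., -57.,  -1.])), (310, array([484., -58.,  -0.])), (325, array([469., -59.,  -1.])), (340, array([562., -63., 106.])), (355, array([563., -64., 111.])), (370, array([563., -64., 116.])), (385, array([563., -65., 120.]))]
375 [(250, array([568., -98.,  54.])), (265, array([566., -95.,  66.])), (280, array([561., -96.,  68.])), (295, array([572., -89.,  94.])), (310, array([572., -88., 101.])), (325, array([572., -87., 108.])), (340, array([572., -86., 113.])), (355, array([571., -85., 117.])), (370, array([575., -83., 124.])), (385, array([575., -82., 128.]))]
```

Tips are at z≈36, straddling the bar, and the palm is at about z=104. Lower 14 mm more and grip.

>>> carry_out(translation=[[0,0.0005,0.008],[0,0,0.006],[0,0,0]], rot=[[0,0,0],[0,0,0],[0,0,0]])

```text
time: 6.18
tcp_pos: [553.4, -73.7, -18.5]
eef_rot: [-0.0, 0.998, 0.056, -0.001]
wrist_force: [-0.1, 0.0, 1.0]
grip_width: 0.509
```

>>> carry_out(translation=[[0,0,0],[0,0,0],[0,0,0],[0,0,0],[0,0,0]], rot=[[0,0,0],[0,0,0],[0,0,0],[0,0,0],[0,0,0]], gripper=255, grip_force=60)

```text
time: 6.8
tcp_pos: [554.4, -73.9, -17.3]
eef_rot: [0.0, 0.998, 0.056, 0.0]
wrist_force: [0.1, 0.2, 0.3]
grip_width: 0.132
```

>>> carry_out(translation=[[0,0,-0.01],[0,0,-0.02],[0,0,-0.03],[0,0,-0.03],[0,0,0]], rot=[[0,0,0],[0,0,0],[0,0,0],[0,0,0],[0,0,0]], grip_force=90)

```text
time: 7.42
tcp_pos: [557.0, -74.7, 76.8]
eef_rot: [0.001, 0.998, 0.056, 0.004]
wrist_force: [-0.1, -0.2, -1.6]
grip_width: 0.122
```

```bash
python3 -c "
from h import *
plan(661.2,163.6,72,85.8)
p,d=snapshot('wrist');save('w4.png',p)"
```

```text
t 7.42 tcp [557.  -74.7  76.8] yaw 6.4 wf [-0.1 -0.2 -1.6] gw 0.122 q6 1.19
total local mm [ 130.1 -225.2    5.1] dist 260.1 rotvec deg [  0.44  -0.24 -79.38]
```

View pics/w4.png

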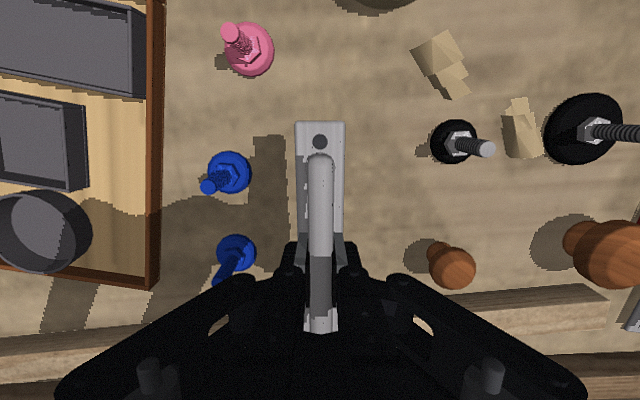

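Handle is held level in the picture (bar at (320,220)). Carry it to the long bin, then turn.

>>> carry_out(translation=[[0.026,-0.045,0],[0.026,-0.045,0],[0.026,-0.045,0],[0.026,-0.045,0],[0.026,-0.045,0]], rot=[[0,0,0],[0,0,0],[0,0,0],[0,0,0],[0,0,0]])

```text
time: 8.1
tcp_pos: [657.3, 165.6, 70.1]
eef_rot: [0.0, 0.998, 0.056, -0.002]
wrist_force: [0.2, -0.2, -1.0]
grip_width: 0.123
```

>>> carry_out(translation=[[0,0,0],[0,0,0],[0,0,0],[0,0,0],[0,0,0]], rot=[[0,0,-9.9],[0,0,-9.9],[0,0,-9.9],[0,0,-9.9],[0,0,-9.9]])

```text
time: 8.72
tcp_pos: [656.7, 164.0, 69.9]
eef_rot: [-0.001, 0.882, 0.471, -0.002]
wrist_force: [-0.2, 0.6, -1.2]
grip_width: 0.12
```

>>> carry_out(translation=[[0,0,0],[0,0,0],[0,0,0],[0,0,0],[0,0,0]], rot=[[0,0,-9.9],[0,0,-9.9],[0,0,-9.9],[0,0,0],[0,0,0]])

```text
time: 9.35
tcp_pos: [657.5, 164.1, 71.1]
eef_rot: [-0.001, 0.734, 0.679, -0.001]
wrist_force: [-0.2, -1.1, -1.4]
grip_width: 0.121
```

```bash
python3 - <<'E'
from h import *
plan(661.2,163.6,72,85.8)
c=get_calibration("wrist");p,d=snapshot('wrist');save('w5.png',p)
yy,xx=np.mgrid[0:400,0:640];ok=d>0;X=unproj(c,np.c_[xx[ok],yy[ok]],depth=d[ok])
def a(n,cx,cy,w,zl,zh):
    Y=X[(abs(X[:,0]-cx)<w)&(abs(X[:,1]-cy)<w)&(X[:,2]>zl)&(X[:,2]<zh)]; r=cv2.minAreaRect(Y[:,:2].astype(np.float32)); print(n,len(Y),Y.mean(0).round(1),np.round(r[0],1),np.round(r[1],1),round(r[2],1))
a("bins",661,163,110,24,33);a("handle",661,163,110,70,140)
Y=X[(abs(X[:,0]-661)<60)&(X[:,1]>175)&(X[:,2]>70)&(X[:,2]<145)]; print(np.histogram(Y[:,2],15))
E
```

```text
t 9.35 tcp [657.5 164.1  71.1] yaw 85.5 wf [-0.2 -1.1 -1.4] gw 0.121 q6 0.21
total local mm [-0.2  3.8 -0.9] dist 3.9 rotvec deg [-0.11  0.02 -0.32]
bins 2552 [638.  191.5  27.2] [621.7 185. ] [139.2 143.6] 85.7
handle 9446 [658.3 188.  115.8] [656.4 164.7] [139.8  37.6] 82.1
(array([2126, 1079,    2,    0,    7,   29,   40,   36,   43,   61,  487,
       2241,   70,   91,   92]), array([ 89.65111843,  93.34036944,  97.02962046, 100.71887148,
       104.4081225 , 108.09737352, 111.78662454, 115.47587556,
       119.16512658, 122.85437759, 126.54362861, 130.23287963,
       133.92213065, 137.61138167, 141.30063269, 144.98988371]))
```

View pics/w5.png

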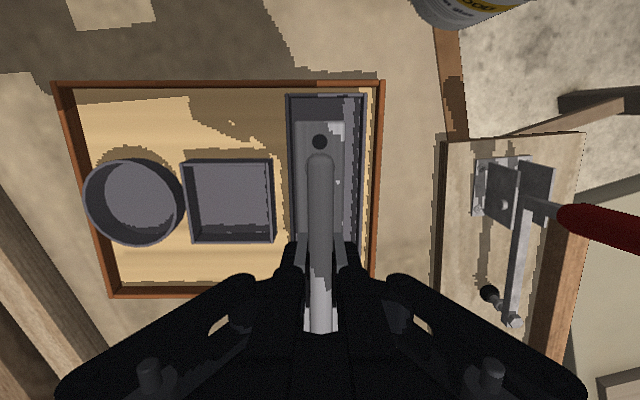

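>>> carry_out(translation=[[0,0.0038,0.01],[0,0,0.02],[0,0,0.02],[0,0,0],[0,0,0]], rot=[[0,0,-0.3],[0,0,0],[0,0,0],[0,0,0],[0,0,0]])

```text
time: 10.02
tcp_pos: [662.0, 163.9, 22.1]
eef_rot: [-0.0, 0.732, 0.681, -0.0]
wrist_force: [0.6, -0.0, -1.1]
grip_width: 0.123
```

```bash
python3 - <<'E'
from h import *
plan(661.2,163.6,-8.3,85.8)
c=get_calibration("wrist");p,d=snapshot('wrist');save('w6.png',p)
yy,xx=np.mgrid[0:400,0:640];ok=d>0;X=unproj(c,np.c_[xx[ok],yy[ok]],depth=d[ok])
def a(n,cx,cy,w,zl,zh,y0=0):
    Y=X[(abs(X[:,0]-cx)<w)&(abs(X[:,1]-cy)<110)&(X[:,1]>y0)&(X[:,2]>zl)&(X[:,2]<zh)]; r=cv2.minAreaRect(Y[:,:2].astype(np.float32)); print(n,len(Y),Y.mean(0).round(1),np.round(r[0],1),np.round(r[1],1),round(r[2],1))
a("bin",661,163,35,24,31,170);a("plate",661,163,40,36,50,185);a("bar",661,163,40,75,86,185)
E
```

```text
t 10.03 tcp [662.  163.9  22.1] yaw 85.9 wf [ 0.6 -0.  -1.1] gw 0.123 q6 0.2
total local mm [-0.4 -0.7 30.4] dist 30.4 rotvec deg [-0.02  0.    0.12]
bin 1935 [663.6 222.7  27.2] [664.3 209.5] [83.2 62.2] 86.2
plate 2882 [664.1 215.5  44. ] [663.8 209.1] [49.4 28.2] 86.2
bar 2102 [663.8 203.7  82.2] [663.8 202.8] [36.1 12. ] 86.0
```

View pics/w6.png

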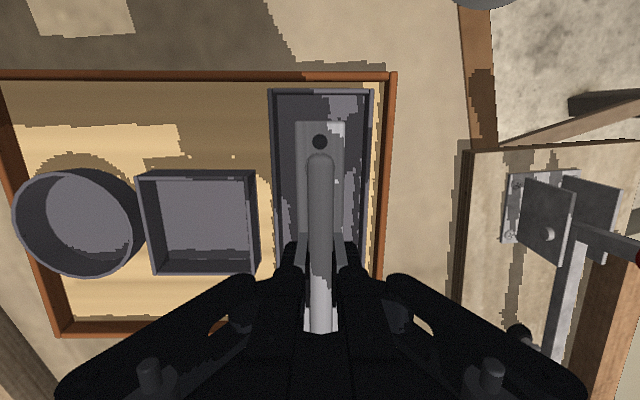

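The plate is centred in the bin laterally (663.8 against 664.3, both at 86.2°), with a 14 mm end gap (15 expected). Lower it and release.

>>> carry_out(translation=[[0,0,0.012],[0,0,0.01],[0,0,0.005],[0,0,0.003],[0,0,0]], rot=[[0,0,0],[0,0,0],[0,0,0],[0,0,0],[0,0,0]])

```text
time: 10.7
tcp_pos: [662.2, 163.9, -7.5]
eef_rot: [0.0, 0.732, 0.681, 0.0]
wrist_force: [-0.6, -0.3, -2.0]
grip_width: 0.123
```

>>> carry_out(translation=[[0,0,0],[0,0,0]], rot=[[0,0,0],[0,0,0]])

```text
time: 10.95
tcp_pos: [662.2, 163.9, -7.3]
eef_rot: [0.0, 0.732, 0.681, 0.0]
wrist_force: [-0.3, -0.4, -1.4]
grip_width: 0.123
```

>>> carry_out(translation=[[0,0,0.001],[0,0,0]], rot=[[0,0,0],[0,0,0]])

```text
time: 11.2
tcp_pos: [662.2, 164.0, -8.2]
eef_rot: [0.0, 0.732, 0.681, 0.0]
wrist_force: [-0.6, -0.6, 0.8]
grip_width: 0.125
```

>>> carry_out(translation=[[0,0,0],[0,0,0],[0,0,0],[0,0,0]], rot=[[0,0,0],[0,0,0],[0,0,0],[0,0,0]], gripper=150)

```text
time: 11.7
tcp_pos: [662.0, 163.9, -8.6]
eef_rot: [0.0, 0.732, 0.682, 0.0]
wrist_force: [-0.6, 0.6, -0.2]
grip_width: 0.412
```

>>> carry_out(translation=[[0,0,-0.02],[0,0,-0.04],[0,0,-0.05],[0,0,-0.03],[0,0,0]], rot=[[0,0,0],[0,0,0],[0,0,0],[0,0,0],[0,0,0]])

```text
time: 12.32
tcp_pos: [664.9, 164.3, 137.6]
eef_rot: [0.003, 0.732, 0.682, 0.004]
wrist_force: [-0.6, -0.0, 0.0]
grip_width: 0.415
```

```bash
python3 - <<'E'
from h import *
plan(508.2,-200.2,130,85.8)
p,d=snapshot('wrist');save('w7.png',p)
E
```

```text
t 12.32 tcp [664.9 164.3 137.6] yaw 85.9 wf [-0.6 -0.   0. ] gw 0.415 q6 0.2
total local mm [-374.8 -130.5    5.7] dist 396.9 rotvec deg [ 0.53 -0.11  0.12]
```

View pics/w7.png

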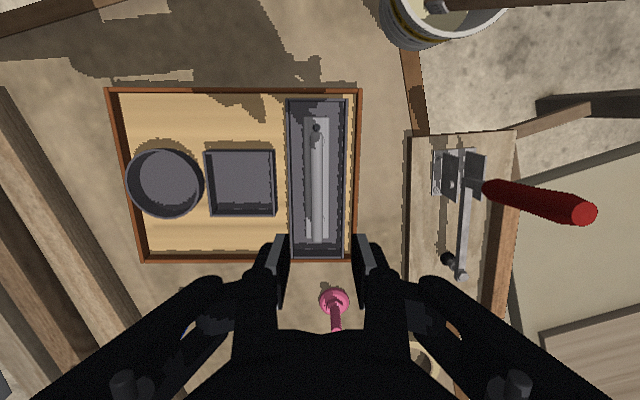

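The handle lies in the long bin (317,180). On to the knob.

>>> carry_out(translation=[[-0.047,-0.0163,0],[-0.047,-0.0163,0],[-0.047,-0.0163,0],[-0.047,-0.0163,0],[-0.047,-0.0163,0]], rot=[[0,0,0],[0,0,0],[0,0,0],[0,0,0],[0,0,0]], gripper=75)

```text
time: 13.0
tcp_pos: [562.0, -65.7, 129.5]
eef_rot: [-0.001, 0.732, 0.682, -0.001]
wrist_force: [0.8, 0.7, 0.3]
grip_width: 0.706
```

>>> carry_out(translation=[[-0.047,-0.0163,0],[-0.047,-0.0163,0],[-0.047,-0.0163,0],[0,0,0],[0,0,0]], rot=[[0,0,0],[0,0,0],[0,0,0],[0,0,0],[0,0,0]])

```text
time: 13.62
tcp_pos: [504.5, -201.2, 130.1]
eef_rot: [-0.001, 0.732, 0.681, -0.0]
wrist_force: [1.0, 1.3, 0.2]
grip_width: 0.704
```

```bash
python3 - <<'E'
from h import *
plan(508.2,-200.2,130,85.8)
c=get_calibration("wrist");p,d=snapshot('wrist');save('w8.png',p)
yy,xx=np.mgrid[0:400,0:640];ok=d>0;X=unproj(c,np.c_[xx[ok],yy[ok]],depth=d[ok])
def a(n,cx,cy,w,zl,zh):
    Y=X[(abs(X[:,0]-cx)<w)&(abs(X[:,1]-cy)<w)&(X[:,2]>zl)&(X[:,2]<zh)]; r=cv2.minAreaRect(Y[:,:2].astype(np.float32)); print(n,len(Y),Y.mean(0).round(1),np.round(r[0],1),np.round(r[1],1),round(r[2],1), np.ptp(Y[:,:2],axis=0).round(1))
a("kn",508,-200,35,24,60);a("ft base",618,-186,24,5,14);a("stud",618,-186,20,30,65)
# pad tips
X=unproj(c,np.c_[xx.ravel(),yy.ravel()],depth=d.ravel()).reshape(400,640,3)
for x in range(245,285,6): print(x,[(y,X[y,x].round(0)) for y in range(226,250,4) if d[y,x]>0 and X[y,x][2]>100][:3])
E
```

```text
t 13.62 tcp [ 504.5 -201.2  130.1] yaw 85.9 wf [1.  1.3 0.2] gw 0.704 q6 -0.45
total local mm [1.2 3.6 0.1] dist 3.8 rotvec deg [-0.11 -0.08  0.1 ]
kn 1177 [ 507.7 -197.5   39.5] [ 507.5 -199.7] [38.5 38.7] 59.0 [39.1 39.1]
ft base 622 [ 613.2 -183.3    8.7] [ 616.1 -185.4] [38.9 36. ] 65.0 [37.5 38.6]
stud 281 [ 615.2 -184.8   48.9] [ 617.  -185.8] [12.4 11.8] 53.6 [12.5 12.1]
245 [(246, array([ 465., -191.,  175.]))]
251 [(238, array([ 468., -188.,  174.])), (242, array([ 470., -187.,  180.])), (246, array([ 471., -187.,  184.]))]
257 [(238, array([ 472., -187.,  175.])), (242, array([ 473., -187.,  179.])), (246, array([ 474., -187.,  184.]))]
263 [(238, array([ 474., -188.,  173.])), (242, array([ 475., -190.,  175.])), (246, array([ 474., -192.,  175.]))]
269 []
275 []
281 []
```

View pics/w8.png

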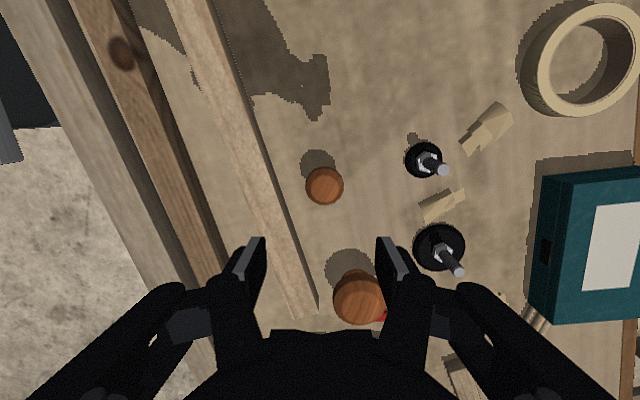

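>>> carry_out(translation=[[0.001,0.0034,0.04],[0,0,0.05],[0,0,0.03],[0,0,0],[0,0,0]], rot=[[0,0,0],[0,0,0],[0,0,0],[0,0,0],[0,0,0]])

```text
time: 14.3
tcp_pos: [509.9, -200.9, 12.7]
eef_rot: [0.001, 0.731, 0.682, 0.0]
wrist_force: [0.4, 0.4, 0.3]
grip_width: 0.705
```

```bash
python3 - <<'E'
from h import *
plan(508.1,-200.,-19,85.8)
p,d=snapshot('wrist');save('w9.png',p)
c=get_calibration("wrist")
yy,xx=np.mgrid[0:400,0:640];ok=d>0;X=unproj(c,np.c_[xx[ok],yy[ok]],depth=d[ok])
Y=X[(abs(X[:,0]-508)<30)&(abs(X[:,1]+200)<30)&(X[:,2]>24)&(X[:,2]<45)];print(cv2.minAreaRect(Y[:,:2].astype(np.float32)), Y[:,2].max())
E
```

```text
t 14.3 tcp [ 509.9 -200.9   12.7] yaw 86.0 wf [0.4 0.4 0.3] gw 0.705 q6 -0.44
total local mm [ 0.8 -1.9 31.7] dist 31.8 rotvec deg [0.1  0.04 0.2 ]
((508.10028076171875, -199.82786560058594), (37.7696418762207, 39.20402145385742), 79.75589752197266) 44.99803005005025
```

View pics/w9.png

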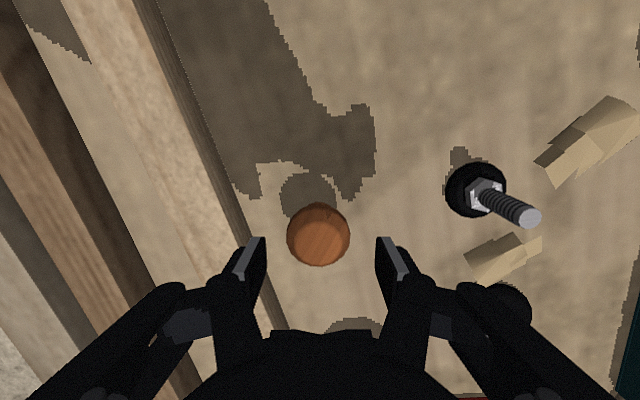

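```bash
python3 - <<'E'
from h import *
c=get_calibration("top");d=np.load("top0_d.npy")
for r in range(252,284,2):
    print(r,unproj(c,[[360,r]],depth=[d[r,360]])[0].round(1))
E
```

```text
252 [ 485.1 -203.4   -4.2]
254 [ 480.8 -202.9    2.3]
256 [ 475.9 -203.3   -2.4]
258 [ 471.  -203.6   -6.6]
260 [ 466.7 -203.2   -0.9]
262 [ 462.  -203.3   -1.4]
264 [ 457.3 -203.4   -3.1]
266 [ 455.5 -201.    29.4]
268 [ 450.9 -201.2   28.2]
270 [ 446.5 -201.1   29.7]
272 [ 441.9 -201.1   28.8]
274 [ 437.4 -201.2   28.8]
276 [ 432.8 -201.3   27.7]
278 [ 428.8 -201.    31.4]
280 [ 424.2 -201.1   30. ]
282 [ 415.8 -203.4   -0.9]
```

>>> carry_out(translation=[[0.0008,-0.002,0],[0,0,0.012],[0,0,0.012],[0,0,0.008],[0,0,0]], rot=[[0,0,0],[0,0,0],[0,0,0],[0,0,0],[0,0,0]], gripper=99)

```text
time: 14.98
tcp_pos: [505.7, -199.6, -22.0]
eef_rot: [-0.001, 0.732, 0.681, -0.0]
wrist_force: [0.4, -0.2, -0.3]
grip_width: 0.611
```

>>> carry_out(translation=[[0,0,0],[0,0,0],[0,0,0],[0,0,0]], rot=[[0,0,0],[0,0,0],[0,0,0],[0,0,0]], gripper=255, grip_force=40)

```text
time: 15.48
tcp_pos: [506.8, -200.2, -20.4]
eef_rot: [0.0, 0.732, 0.681, 0.0]
wrist_force: [-0.5, -0.4, -0.2]
grip_width: 0.44
```

```bash
python3 - <<'E'
from h import *
plan(497.6,175.2,85,85.8)
p,d=snapshot('wrist');save('w10.png',p)
E
```

```text
t 15.47 tcp [ 506.8 -200.2  -20.4] yaw 85.9 wf [-0.5 -0.4 -0.2] gw 0.44 q6 -0.44
total local mm [ 373.8  -35.8 -105.5] dist 390.0 rotvec deg [0.02 0.01 0.12]
```

View pics/w10.png

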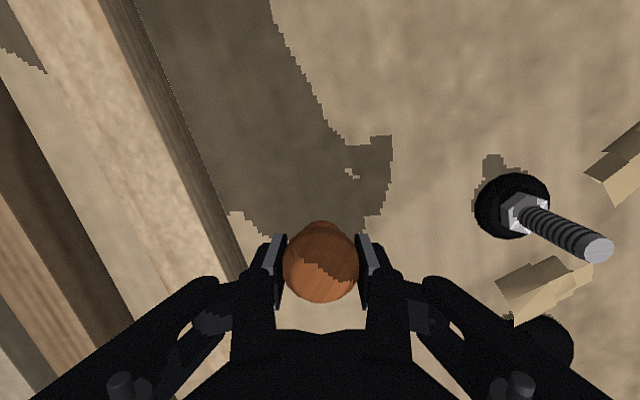

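>>> carry_out(translation=[[0,0,-0.01],[0,0,-0.02],[0,0,-0.035],[0,0,-0.04],[0,0,0]], rot=[[0,0,0],[0,0,0],[0,0,0],[0,0,0],[0,0,0]], grip_force=60)

```text
time: 16.15
tcp_pos: [510.1, -202.0, 90.7]
eef_rot: [0.005, 0.732, 0.682, 0.002]
wrist_force: [0.3, 0.2, -0.4]
grip_width: 0.435
```

>>> carry_out(translation=[[0.047,-0.0045,0],[0.047,-0.0045,0],[0.047,-0.0045,0],[0.047,-0.0045,0],[0.047,-0.0045,0]], rot=[[0,0,0],[0,0,0],[0,0,0],[0,0,0],[0,0,0]])

```text
time: 16.77
tcp_pos: [500.4, 37.4, 84.4]
eef_rot: [-0.0, 0.732, 0.681, -0.0]
wrist_force: [1.4, 0.3, 0.3]
grip_width: 0.43
```

>>> carry_out(translation=[[0.047,-0.0045,0],[0.047,-0.0045,0],[0.045,-0.0045,0],[0,0,0],[0,0,0]], rot=[[0,0,0],[0,0,0],[0,0,0],[0,0,0],[0,0,0]])

```text
time: 17.4
tcp_pos: [497.1, 175.1, 84.2]
eef_rot: [0.0, 0.732, 0.682, -0.0]
wrist_force: [0.2, 0.3, 0.1]
grip_width: 0.436
```

```bash
python3 - <<'E'
from h import *
plan(497.6,175.2,-11,85.8)
c=get_calibration("wrist");p,d=snapshot('wrist');save('w11.png',p)
yy,xx=np.mgrid[0:400,0:640];ok=d>0;X=unproj(c,np.c_[xx[ok],yy[ok]],depth=d[ok])
def a(n,cx,cy,w,zl,zh):
    Y=X[(abs(X[:,0]-cx)<w)&(abs(X[:,1]-cy)<w)&(X[:,2]>zl)&(X[:,2]<zh)]; r=cv2.minAreaRect(Y[:,:2].astype(np.float32)); print(n,len(Y),Y.mean(0).round(1),np.round(r[0],1),np.round(r[1],1),round(r[2],1), Y.min(0).round(1),Y.max(0).round(1))
a("round",498,175,43,24,33);a("sq",579,170,41,24,33);a("knob",498,175,17,120,150)
E
```

```text
t 17.4 tcp [497.1 175.1  84.2] yaw 85.9 wf [0.2 0.3 0.1] gw 0.436 q6 0.27
total local mm [ 0.2  0.6 95.2] dist 95.2 rotvec deg [-0.03  0.03  0.14]
round 835 [498.1 182.4  27.2] [502.  178.4] [70.6 85.4] 83.8 [459.1 138.7  24. ] [540.7 214.2  29.9]
sq 1292 [580.9 170.9  27. ] [579.  169.7] [72.4 72.1] 85.8 [540.7 131.2  24. ] [617.2 208.   29.6]
knob 4177 [497.9 179.  144.9] [498.  175.4] [33.2 34. ] 89.9 [481.  158.8 129.8] [515. 192. 150.]
```

View pics/w11.png

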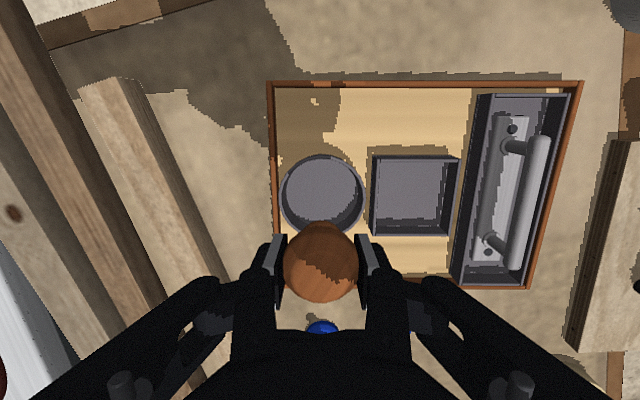

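>>> carry_out(translation=[[0,0.0005,0.03],[0,0,0.035],[0,0,0.02],[0,0,0.009],[0,0,0]], rot=[[0,0,0],[0,0,0],[0,0,0],[0,0,0],[0,0,0]])

```text
time: 18.08
tcp_pos: [498.1, 174.7, -9.5]
eef_rot: [-0.0, 0.732, 0.681, -0.0]
wrist_force: [-0.0, 0.2, -0.0]
grip_width: 0.435
```

>>> carry_out(translation=[[0,0,0.001],[0,0,0],[0,0,0]], rot=[[0,0,0],[0,0,0],[0,0,0]])

```text
time: 18.45
tcp_pos: [498.2, 175.5, -10.0]
eef_rot: [0.0, 0.732, 0.682, 0.0]
wrist_force: [0.1, -0.1, -0.0]
grip_width: 0.436
```

>>> carry_out(translation=[[0,0,0.001],[0,0,0],[0,0,0]], rot=[[0,0,0],[0,0,0],[0,0,0]])

```text
time: 18.82
tcp_pos: [498.1, 175.5, -11.4]
eef_rot: [0.0, 0.732, 0.682, 0.0]
wrist_force: [0.2, 0.0, 0.4]
grip_width: 0.432
```

>>> carry_out(translation=[[0,0,0],[0,0,0],[0,0,0]], rot=[[0,0,0],[0,0,0],[0,0,0]], gripper=100)

```text
time: 19.2
tcp_pos: [497.8, 175.4, -11.7]
eef_rot: [-0.0, 0.732, 0.682, -0.0]
wrist_force: [0.4, -0.5, -0.1]
grip_width: 0.608
```

>>> carry_out(translation=[[0,0,-0.015],[0,0,-0.03],[0,0,-0.04],[0,0,-0.04],[0,0,0]], rot=[[0,0,0],[0,0,0],[0,0,0],[0,0,0],[0,0,0]])

```text
time: 19.82
tcp_pos: [501.2, 176.1, 119.2]
eef_rot: [0.003, 0.732, 0.682, 0.004]
wrist_force: [1.0, 0.2, -0.4]
grip_width: 0.605
```

```bash
python3 - <<'E'
from h import *
plan(617.6,-185.7,115,85.8)
c=get_calibration("wrist");p,d=snapshot('wrist');save('w12.png',p)
yy,xx=np.mgrid[0:400,0:640];ok=d>0;X=unproj(c,np.c_[xx[ok],yy[ok]],depth=d[ok])
Y=X[(abs(X[:,0]-498)<32)&(abs(X[:,1]-175)<32)&(X[:,2]>33)&(X[:,2]<70)];print(len(Y),cv2.minAreaRect(Y[:,:2].astype(np.float32)),np.percentile(Y[:,2],97))
E
```

```text
t 19.82 tcp [501.2 176.1 119.2] yaw 85.9 wf [ 1.   0.2 -0.4] gw 0.605 q6 0.27
total local mm [-352.7  141.7    4.6] dist 380.1 rotvec deg [ 0.54 -0.15  0.13]
1333 ((497.9200439453125, 175.9683837890625), (38.44003677368164, 38.777130126953125), 40.31129455566406) 52.54386724303808
```

View pics/w12.png

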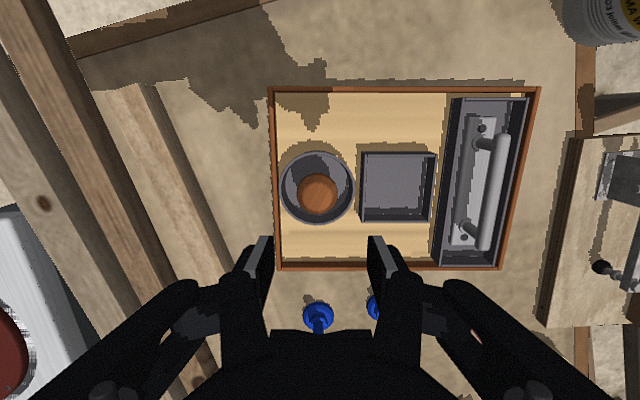

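The knob stands upright in the round bin, centred at (497.9,176.0) with its top at z≈53. Now the black foot.

>>> carry_out(translation=[[-0.044,0.0177,0],[-0.044,0.0177,0],[-0.044,0.0177,0],[-0.044,0.0177,0],[-0.044,0.0177,0]], rot=[[0,0,0],[0,0,0],[0,0,0],[0,0,0],[0,0,0]], gripper=130)

```text
time: 20.5
tcp_pos: [569.7, -51.6, 111.8]
eef_rot: [-0.001, 0.732, 0.681, -0.001]
wrist_force: [0.9, -0.3, -0.9]
grip_width: 0.486
```

>>> carry_out(translation=[[-0.044,0.0177,0],[-0.044,0.0177,0],[-0.044,0.0177,0],[0,0,0],[0,0,0]], rot=[[0,0,0],[0,0,0],[0,0,0],[0,0,0],[0,0,0]])

```text
time: 21.12
tcp_pos: [613.1, -185.0, 111.9]
eef_rot: [-0.001, 0.732, 0.681, -0.0]
wrist_force: [0.3, -0.0, -0.2]
grip_width: 0.491
```

```bash
cat > m.py <<'E'
from h import *
import sys
n=sys.argv[1]
plan(617.6,-185.7,-11,85.8)
c=get_calibration("wrist");p,d=snapshot('wrist');save(n,p)
yy,xx=np.mgrid[0:400,0:640];ok=d>0;X=unproj(c,np.c_[xx[ok],yy[ok]],depth=d[ok])
def a(n,cx,cy,w,zl,zh):
    Y=X[(abs(X[:,0]-cx)<w)&(abs(X[:,1]-cy)<w)&(X[:,2]>zl)&(X[:,2]<zh)]; r=cv2.minAreaRect(Y[:,:2].astype(np.float32)); print(n,len(Y),Y.mean(0).round(1),np.round(r[0],1),np.round(r[1],1),round(r[2],1), Y.min(0).round(1),Y.max(0).round(1))
a("base",617,-186,24,5,13);a("stud",617,-186,14,22,65);a("stud top",617,-186,14,51,65)
E
python3 m.py w13.png
```

```text
t 21.12 tcp [ 613.1 -185.   111.9] yaw 85.9 wf [ 0.3 -0.  -0.2] gw 0.491 q6 -0.34
total local mm [ -0.5   4.9 122.9] dist 123.0 rotvec deg [-0.15 -0.08  0.11]
base 634 [ 617.9 -181.5    8.6] [ 617.7 -185.1] [38.5 37.5] 2.1 [ 598.6 -204.1    5. ] [ 636.9 -166.3   13. ]
stud 263 [ 617.6 -183.7   47.9] [ 617.6 -185.5] [12.  11.9] 57.1 [ 611.6 -191.6   22.4] [ 623.9 -179.6   57.3]
stud top 155 [ 617.7 -185.3   55.1] [ 617.4 -185.8] [11.6 11.8] 39.1 [ 611.6 -191.6   51.1] [ 623.4 -179.8   57.3]
```

View pics/w13.png

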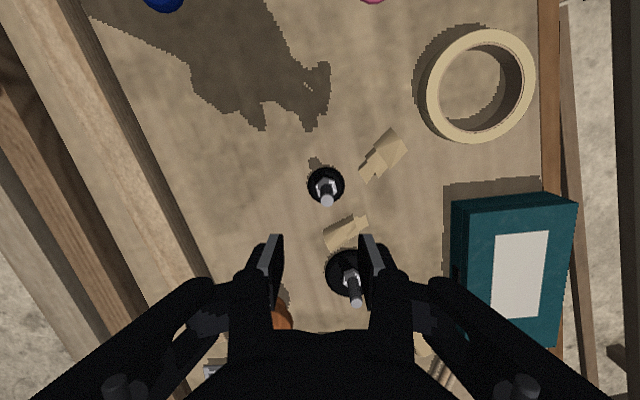

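>>> carry_out(translation=[[-0.0003,0.0045,0.035],[0,0,0.035],[0,0,0.02],[0,0,0],[0,0,0]], rot=[[0,0,0],[0,0,0],[0,0,0],[0,0,0],[0,0,0]])

```text
time: 21.8
tcp_pos: [619.6, -186.5, 25.0]
eef_rot: [0.001, 0.732, 0.682, 0.0]
wrist_force: [-0.1, -0.3, 0.6]
grip_width: 0.49
```

```bash
python3 m.py w14.png
```

```text
t 21.8 tcp [ 619.6 -186.5   25. ] yaw 85.9 wf [-0.1 -0.3  0.6] gw 0.49 q6 -0.34
total local mm [ 0.7 -2.1 36. ] dist 36.0 rotvec deg [0.13 0.05 0.15]
base 1220 [ 618.1 -180.7    8.6] [ 617.9 -184.9] [37.3 39.1] 84.4 [ 598.1 -204.2    5. ] [ 637.3 -166.3   12.8]
stud 688 [ 617.8 -183.3   46.6] [ 617.8 -185.6] [11.8 12.1] 23.6 [ 611.4 -191.6   22.1] [ 623.9 -179.4   57.2]
stud top 355 [ 617.7 -185.    55. ] [ 617.8 -185.7] [11.8 11.9] 25.2 [ 611.4 -191.6   51.1] [ 623.8 -180.    57.2]
```

View pics/w14.png

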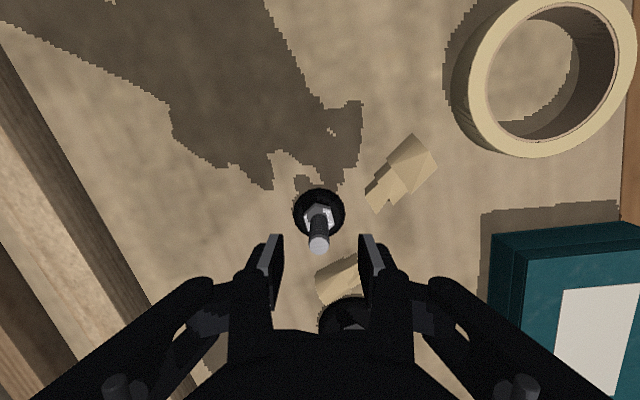

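>>> carry_out(translation=[[0.0005,-0.0005,0.012],[0,0,0.013],[0,0,0.013],[0,0,0],[0,0,0]], rot=[[0,0,0],[0,0,0],[0,0,0],[0,0,0],[0,0,0]])

```text
time: 22.48
tcp_pos: [618.1, -185.9, -14.7]
eef_rot: [-0.0, 0.732, 0.681, -0.0]
wrist_force: [-0.1, -0.7, 0.3]
grip_width: 0.493
```

>>> carry_out(translation=[[0,0,0],[0,0,0],[0,0,0],[0,0,0],[0,0,0]], rot=[[0,0,0],[0,0,0],[0,0,0],[0,0,0],[0,0,0]], gripper=255, grip_force=60)

```text
time: 23.1
tcp_pos: [618.7, -186.1, -13.8]
eef_rot: [0.001, 0.732, 0.681, 0.0]
wrist_force: [0.1, -0.0, 4.8]
grip_width: 0.121
```

>>> carry_out(translation=[[0,0,-0.01],[0,0,-0.02],[0,0,-0.035],[0,0,-0.03],[0,0,0]], rot=[[0,0,0],[0,0,0],[0,0,0],[0,0,0],[0,0,0]])

```text
time: 23.72
tcp_pos: [620.7, -186.9, 85.2]
eef_rot: [0.004, 0.732, 0.681, 0.002]
wrist_force: [0.9, 0.5, -0.7]
grip_width: 0.121
```

```bash
python3 - <<'E'
from h import *
plan(579.2,169.7,85,85.8)
p,d=snapshot('wrist');save('w15.png',p)
E
```

```text
t 23.73 tcp [ 620.7 -186.9   85.2] yaw 85.9 wf [ 0.9  0.5 -0.7] gw 0.121 q6 -0.34
total local mm [352.8 -66.8  -1.2] dist 359.0 rotvec deg [0.43 0.15 0.12]
```

View pics/w15.png

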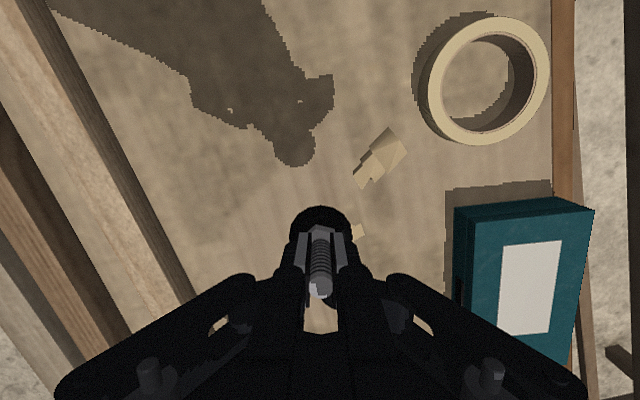

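The black foot is held upright (320,240). Carry it to the square bin.

>>> carry_out(translation=[[0.044,-0.0083,0],[0.044,-0.0083,0],[0.044,-0.0083,0],[0.044,-0.0083,0],[0.044,-0.0083,0]], rot=[[0,0,0],[0,0,0],[0,0,0],[0,0,0],[0,0,0]])

```text
time: 24.4
tcp_pos: [590.6, 38.0, 78.4]
eef_rot: [-0.001, 0.732, 0.681, -0.001]
wrist_force: [0.4, -0.2, 0.0]
grip_width: 0.126
```

>>> carry_out(translation=[[0.044,-0.0083,0],[0.044,-0.0083,0],[0.044,-0.0083,0],[0,0,0],[0,0,0]], rot=[[0,0,0],[0,0,0],[0,0,0],[0,0,0],[0,0,0]])

```text
time: 25.02
tcp_pos: [575.9, 169.6, 79.0]
eef_rot: [-0.0, 0.732, 0.682, -0.001]
wrist_force: [-0.0, 0.2, -0.5]
grip_width: 0.119
```

```bash
python3 - <<'E'
from h import *
plan(579.2,169.7,-4.5,85.8)
c=get_calibration("wrist");p,d=snapshot('wrist');save('w16.png',p)
yy,xx=np.mgrid[0:400,0:640];ok=d>0;X=unproj(c,np.c_[xx[ok],yy[ok]],depth=d[ok])
def a(n,cx,cy,w,zl,zh):
    Y=X[(abs(X[:,0]-cx)<w)&(abs(X[:,1]-cy)<w)&(X[:,2]>zl)&(X[:,2]<zh)]; r=cv2.minAreaRect(Y[:,:2].astype(np.float32)); print(n,len(Y),Y.mean(0).round(1),np.round(r[0],1),np.round(r[1],1),round(r[2],1), Y.min(0).round(1),Y.max(0).round(1))
a("sq",579,170,41,24,33);a("base",579,170,30,80,112)
E
```

```text
t 25.02 tcp [575.9 169.6  79. ] yaw 85.9 wf [-0.   0.2 -0.5] gw 0.119 q6 0.23
total local mm [ 0.5  3.4 83.4] dist 83.5 rotvec deg [-0.13  0.06  0.14]
sq 962 [581.6 180.7  27.2] [579.2 169.7] [72.3 72. ] 85.8 [541.3 131.1  24.1] [617.  208.   29.7]
base 1601 [575.9 180.3 101.9] [575.8 178.7] [21.7 39.1] 86.0 [555.6 166.6  92.6] [594.8 189.5 111.7]
```

View pics/w16.png

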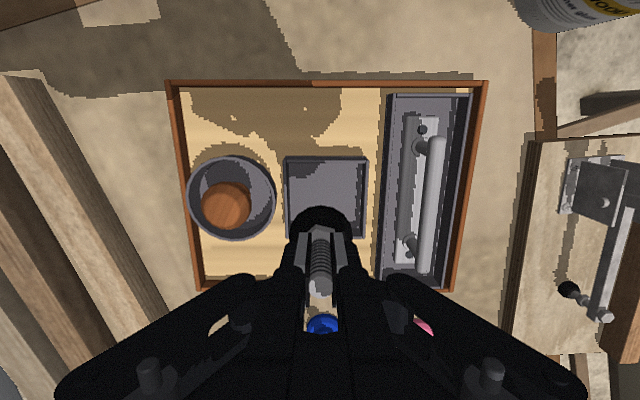

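>>> carry_out(translation=[[0.0003,0.0032,0.025],[0,0,0.03],[0,0,0.02],[0,0,0.007],[0,0,0]], rot=[[0,0,0],[0,0,0],[0,0,0],[0,0,0],[0,0,0]])

```text
time: 25.7
tcp_pos: [580.2, 169.7, -1.7]
eef_rot: [-0.0, 0.732, 0.681, -0.0]
wrist_force: [-0.5, 0.7, -0.0]
grip_width: 0.122
```

>>> carry_out(translation=[[0,0,0],[0,0,0]], rot=[[0,0,0],[0,0,0]])

```text
time: 25.95
tcp_pos: [581.0, 170.3, -0.3]
eef_rot: [0.001, 0.732, 0.682, 0.001]
wrist_force: [-0.9, 0.1, -0.2]
grip_width: 0.121
```

>>> carry_out(translation=[[0,-0.001,0.002],[0,0,0.001],[0,0,0],[0,0,0]], rot=[[0,0,0],[0,0,0],[0,0,0],[0,0,0]])

```text
time: 26.45
tcp_pos: [579.1, 170.1, -4.6]
eef_rot: [-0.0, 0.732, 0.681, -0.0]
wrist_force: [0.1, 0.8, -1.3]
grip_width: 0.121
```

>>> carry_out(translation=[[0,0,0.0007],[0,0,0],[0,0,0]], rot=[[0,0,0],[0,0,0],[0,0,0]])

```text
time: 26.82
tcp_pos: [579.2, 170.2, -4.8]
eef_rot: [0.0, 0.732, 0.681, 0.0]
wrist_force: [-2.3, -0.3, 4.0]
grip_width: 0.122
```

>>> carry_out(translation=[[0,0,0],[0,0,0],[0,0,0],[0,0,0]], rot=[[0,0,0],[0,0,0],[0,0,0],[0,0,0]], gripper=160)

```text
time: 27.32
tcp_pos: [579.1, 170.1, -5.4]
eef_rot: [-0.0, 0.732, 0.681, -0.0]
wrist_force: [-0.6, -0.1, 0.3]
grip_width: 0.371
```

>>> carry_out(translation=[[0,0,-0.015],[0,0,-0.03],[0,0,-0.045],[0,0,-0.05],[0,0,-0.03]], rot=[[0,0,0],[0,0,0],[0,0,0],[0,0,0],[0,0,0]])

```text
time: 27.95
tcp_pos: [580.6, 170.4, 169.7]
eef_rot: [0.002, 0.732, 0.682, 0.002]
wrist_force: [0.5, 0.2, -1.0]
grip_width: 0.367
```

>>> carry_out(translation=[[-0.04,0,0],[-0.05,0,0],[-0.05,0,0],[0,0,0],[0,0,0]], rot=[[0,0,0],[0,0,0],[0,0,0],[0,0,0],[0,0,0]])

```text
time: 28.58
tcp_pos: [569.4, 30.8, 165.6]
eef_rot: [0.0, 0.732, 0.681, 0.001]
wrist_force: [0.5, -0.5, 0.8]
grip_width: 0.375
```

```bash
python3 - <<'E'
from h import *
plan(579.2,169.7,85,85.8)
c=get_calibration("wrist");p,d=snapshot('wrist');save('w17.png',p)
p2,_=snapshot("top"); save("top1.png",cv2.resize(p2[140:280,145:345],None,fx=4,fy=4,interpolation=cv2.INTER_CUBIC))
p2,_=snapshot("scene"); save("scene1.png",p2)
yy,xx=np.mgrid[0:400,0:640];ok=d>0;X=unproj(c,np.c_[xx[ok],yy[ok]],depth=d[ok])
def a(n,cx,cy,w,zl,zh,h=None):
    h=h or w
    Y=X[(abs(X[:,0]-cx)<w)&(abs(X[:,1]-cy)<h)&(X[:,2]>zl)&(X[:,2]<zh)]; r=cv2.minAreaRect(Y[:,:2].astype(np.float32)); print(n,len(Y),Y.mean(0).round(1),np.round(r[0],1),np.round(r[1],1),round(r[2],1), Y.min(0).round(1),Y.max(0).round(1))
a("foot base",579,170,28,14,23);a("stud top",579,170,20,58,75);a("knob",498,175,30,33,70);a("bar",661,163,25,45,70,90)
E
```

```text
t 28.57 tcp [569.4  30.8 165.6] yaw 85.9 wf [ 0.5 -0.5  0.8] gw 0.375 q6 -0.01
total local mm [139.2  -0.3  80.7] dist 160.9 rotvec deg [ 0.07 -0.03  0.1 ]
foot base 744 [578.3 167.1  17.7] [578.3 169.6] [38.  38.1] 87.4 [559.2 150.7  14.1] [597.6 188.6  22.9]
stud top 183 [578.5 168.9  64. ] [578.5 169.3] [11.7 11.3] 25.8 [572.7 163.4  58.1] [584.6 175.1  66.7]
knob 1579 [499.9 173.1  48.6] [497.8 174.7] [38.4 39.8] 60.5 [477.2 154.9  34. ] [517.8 193.4  54. ]
bar 1375 [658.7 153.   51.6] [659.7 151.3] [88.1 12.6] 86.5 [651.3 107.2  45. ] [668.1 195.6  55.1]
```

View pics/w17.png

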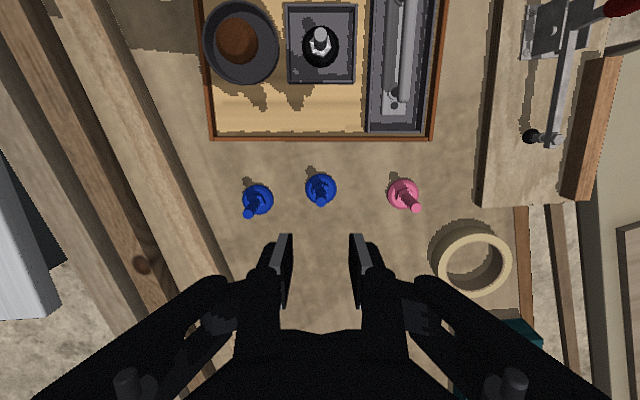

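View pics/scene1.png

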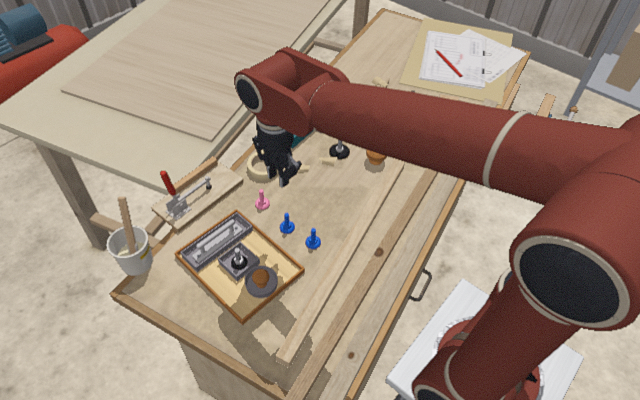

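All three fittings stand where they should: foot base on the floor with its stud top at z≈65, knob top at z≈53–54, bar top at z≈53. The gripper is clear of everything, so I'll hand in.

```bash
python3 -c "
from h import *
print(close_job(), read_state()['time'])"
```

```text
the job is handed in; nothing more can be done
the job is handed in; nothing more can be done
```

The tray is filled in the order asked, and I handed the job in after about 29 s of robot time. No verdict came back.

- **Short handle:** it lies lengthwise in the long bin, its bar at about 86.5° with the top at z≈53. It is roughly centred, with about 14 mm left at the visible end.
- **Small knob:** it stands upright in the round bin, centred within about 1 mm, with its top at z≈53.
- **Black small foot:** it stands in the square bin with the stud up, centred within about 1 mm. The stud top measured z≈65, and its base is on the bin floor.

**Check that failed:** the first grip on the handle closed on nothing. Depth images put the fingertips about 37 mm behind the stated tool point along the fingers, so I opened, lowered further and used that offset for every later grasp.

I never reached for the longer handle, the bigger knob, the bigger foot or the coloured look-alikes. I took no separate measurement at the end to confirm they had stayed put. Wrist force in the readings stayed under about 5 N.

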